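# Walk the colony counter home and index its dish stage

### The job

Walk the heavy colony counter back to its place, its rear flush against the service duct and centred between the two bench taps: push its two near corners in turn, the left one first, so that it swings about eight degrees past square each way (left, right, left at least) before it gets there. Then pull out the index knob on its sloping face, turn the dish stage anticlockwise to the next hole, let the pin drop in and let go. Do not knock the magnifier, run into the taps or shift the other things on the bench.

Things in the scene. Friction and masses are not known exactly. Their poses are not given: they have to be found in the camera images.
- duct: White service duct (socket trunking) fixed along the back of the bench, 1100 long (its y), 90 deep, 113 high. Its origin is the middle of the counter's place, on the bench 120 in front of the duct's face: x points away from the robot (the face is x = +120), y to the left along the face, z up. When the counter is home its counter_mid is here.
- taps: The two bench taps, fixed with the duct: grey posts 21 in radius at the foot, 152 high, standing 45 in front of the duct's face, 190 left and 190 right of its middle (at x = 75, y = +-190 in the duct's frame), nozzles turned outwards. Same origin as the duct; x axis along the left tap's nozzle line, which is the duct's x axis turned by -45 degrees about z.
- counter_mid (a point): Middle of the colony counter's underside, at bench height: a grey wedge-shaped instrument, about 2.4 kg, 240 x 240. x points to its rear, y to its left, z up. Near face upright at x = -120, 8 to 50 above the bench; from its top edge a face slopes up at 30 degrees to 154 high at x = 60, then a flat top to the upright rear at x = 120. Starts 120 to 150 short of the duct, within 4 degrees of square.
- near_left (a point): On the counter's near face, 27 above the bench, 105 left of its middle (15 in from the left corner): push here to swing the left corner ahead (clockwise from above). Pushed at a near corner the counter swings about a point some 110 to the other side of its middle, so the middle goes ahead as well.
- near_right (a point): The same, 105 right of the middle. The counter slides on four rubber feet (at x, y = +-80): 9 to 16 N to shove it square, 7 to 13 N at a corner (mass and friction vary), more for an instant when it breaks loose.
- lens_edge (a point): Middle of the near edge of the magnifier's frame, at x = -100, z = 190 in the counter's frame. The lens rises from this edge away from the robot at 30 degrees. It overhangs the knob and the near face, so the tool must come in tilted, leaning back to the robot.
- magnifier: The magnifier: rectangular lens in a black frame, 150 wide (y) x 90 x 12 thick, parallel to the sloping face, on two rods from the counter's back; rigid with the counter, same origin and axes. Must not be knocked.
- stage_axis (a point): Centre of the dish stage on the sloping face; z is the turning axis (the face's normal, leaning 30 degrees to the robot). The stage is a white disc 64 in radius with a 90 dish standing to 24 above the face, and an arm over a steel index ring with eight holes, 45 degrees apart, at radius 80.
- stage (a joint): Angle of the dish stage, rad; 0 at the start with the pin in a hole, grows anticlockwise seen from above the face. The next hole is at 0.785: the knob goes from 31 left to 31 right of the stage's middle, along the lower (near) rim. Play in a hole 0.016 rad.
- knob_grip (a point): Middle of the index knob: black, round, 22 across, 22 tall (its ends are 11 above and below this point), on the stage's arm at radius 80 from the axis, 39 above the face. It spins freely on its stem. z is the knob's axis, which is also the stage's. The barrel under it is 16 across; dish and clamps are 24 or more away.
- plunger (a joint): How far the knob is pulled out along its axis, m: 0 pin fully in the hole, 0.005 pin just clear of the ring, 0.010 end stop. A spring pulls it back: 4 N at 0, 8 N at 0.010. Let go between holes, the pin rides on the ring and drops into the next hole that comes.
- dishes_tall: Bystander: stack of five clear dishes, 90 across, 78 tall; origin at its foot.
- dishes_low: Bystander: stack of three clear dishes, 90 across, 47 tall; origin at its foot.
- flask: Bystander: conical glass flask, 64 across, 105 tall; origin at its foot.
- amber_bottle: Bystander: amber bottle, 48 across, 105 tall; origin at its foot.
- media_bottle: Bystander: clear media bottle with a cap, 70 across, 150 tall; origin at its foot.
- tally: Bystander: round steel hand tally, 44 across, 21 tall; origin at its foot.
- tip_box: Bystander: pipette tip box, 85 x 120, 72 tall; origin at its foot.

How it is judged (in metres and radians):
On the way, in this order (a step that is already met when the one before it is completed fails the run):
1. the left near corner is swung ahead: the counter is turned at least 5 degrees clockwise from square (angle between the x axis of counter_mid and the x axis of taps, either way round below 0.6984 rad), for 0.1 s.
2. the right near corner is swung ahead: turned at least 5 degrees anticlockwise from square (angle between the x axis of counter_mid and the x axis of taps, either way round above 0.8724 rad), for 0.1 s.
3. the left near corner is swung ahead again, at least 5 degrees clockwise from square (angle between the x axis of counter_mid and the x axis of taps, either way round below 0.6984 rad), for 0.1 s.
4. the counter stands with its rear within 8 mm of the duct at both sides, centred between the taps to 30 mm (x of each of near_left, near_right in the frame of duct above -0.128 m and y of counter_mid in the frame of duct between -0.03 and 0.03 m), for 0.4 s.
5. the index knob is pulled clear and the stage turned off its first hole (value of joint plunger above 0.003 m and value of joint stage above 0.12 rad), for 0.05 s.
At the end, for the whole second after the job is handed in: The counter stands level, its rear within 8 mm of the duct's face at both sides and its middle within 30 mm of midway between the taps; the stage is at the next hole (0.785 rad, within 0.04) with the pin fully in (plunger under 1.5 mm) (all of step 4 and value of joint stage between 0.745 and 0.825 rad and value of joint plunger below 0.0015 m and angle between counter_mid's own z axis and vertical below 0.03 rad); the robot touches nothing.
It fails at once if the magnifier is knocked by the robot (over 4 N) (contact force between any of the arm, the fingers and magnifier above 4 N).
It fails at once if a tap is run into (over 4 N) (contact force between anything else and taps above 4 N).
It fails at once if another thing on the bench is shifted by more than 20 mm (distance of any of dishes_tall, dishes_low, flask, amber_bottle, media_bottle, tally, tip_box from where it was at the start of the episode above 0.02 m).
It also fails if it takes over 69 s, if anything falls off the work surface, if the arm or the gripper's body presses on something with over 40 N, if the wrist force passes 120 N, or if a joint passes its speed limit or range.

### The arm

A 6-joint arm with a two-finger parallel gripper is mounted at the origin on the work surface. World frame = base frame: x ahead of the robot, y to its left, z up, the work surface at z = 0. Lengths are in mm, angles in degrees, forces in N, time in s.
With the tool pointing down it reaches from about 350 to 850 mm from the base axis. Payload 8.1 kg.
Tool frame: the origin (TCP) lies midway between the tips of the shut fingers; the grasp point (between the pads) lies 19 mm behind it; z points along the fingers, y is the line along which they close (so a half turn about z gives the same grasp; the last joint's range is limited). The gripper opens to 85 mm and grips with 20 to 120 N. Pads are 22 mm wide; open, the fingers measure 114 mm over their backs; the gripper's body (76 mm by 85 mm) begins 54 mm behind the grasp point. The pads swing forward as they close: fully open they stand 13 mm farther back than shut.
Start: joints at [-81.383, 7.471, 85.268, -0, 87.261, -4.893], TCP at [140.193, -583.396, 231.292] pointing down, gripper open.
Joint ranges: [-169.43, 169.43], [-51.17, 129.36], [1.28, 143.12], [-76.62, 256.62], [0, 156.53], [-152.29, 152.29]. Speed limits (degrees/s): [136.94, 136.94, 159.86, 180, 180, 180].

### API

Orientations are given as [roll, pitch, yaw] about the fixed x, y, z axes, in that order (R = Rz(yaw) Ry(pitch) Rx(roll)).
In Python, from bench import sense, snapshot, camera_params, hand_in, masks_of, pinpoint gives the robot as it stands.
- The arm moves only by the tool step_arm, never from a script. Its argument "targets" is a list of rows, each an object with "angular": the turn, a rotation vector about the tool's x, y, z scaled (see below), a list of three; "dp": the shift along the tool's x, y, z scaled (see below), a list of three; "fingers": the closure, from 0 (fully open) to 1 (shut). A call has exactly 8 rows; each row is the pose to reach, as a shift and turn from the pose commanded when the call began, along the tool's axes at that moment, turning the shorter way round; what a row does not reach only later rows make up. The controller multiplies each number of a shift by 0.2 m and each number of a turn by 180 degrees. A row lasts 1/8 s, in which the tool goes at most 62.5 mm and 10.7 degrees, less where a joint would pass 70% of its speed; a pose out of reach is approached as far as the arm can. A call with a number of a shift or a turn outside -1 to 1 is refused whole. A call with a gripper value outside its range is refused whole. The fingers move at their own pace and stop on an object; "newtons" is the grip in N (left out, the last holds). Time passes only in rows, so rows that repeat a pose let the fingers close, or fill a call up. It gives the time, the measured TCP pose, the force, the opening and the grip force at its end, in the units of the state.
- sense(): the state, without advancing time (a new reading comes with each control period).
- snapshot(name): name is "side" or "top" or "wrist"; returns the picture (384x512x3 uint8, blue, green, red); there is no depth.
- camera_params(name): a dict with "vfov" (degrees; the focal length in pixels is half the picture's height over the tangent of half this angle, whatever the lens; pixels are square), "cx", "cy" (the principal point, pixels), "R" (3x3) and "t" (3): a world point X has camera coordinates R X + t. Camera axes: x right, y down, z forward; pixel columns grow to the right and rows downward; lengths in mm; the calibration is good to about 2 mm. A picture is of the moment at which its call begins: read the wrist's pose just before it. camera_params takes no time and is no camera call; for the wrist camera it gives the pose at the moment of the call.
- hand_in(): hands the job in; it is judged then, once.
Trained networks look in the newest picture that a camera, given by its name, has taken for a name from the list of things; names that differ only in an ending like _2 or _b are one class to them, and where a whole thing is asked for, a point or a joint stands for the part that bears it (a point fixed in the world has none). Each returns a list of dicts, best first, with "conf" (0 to 1); they miss things now and then, are a little off and sometimes report something else, mostly with a low value. They report only what shows in the picture. A call takes as long as a camera call.
- masks_of(camera, label): "pixels" (384x512 bool, what is visible of it) and "at" ([column, row] in pixels, amid what is visible of it).
- pinpoint(camera, label): "at" ([column, row] in pixels: a listed point, or the origin of a listed thing).
The state is a dict: "time": time; "joint_pos": joint angles; "qd": joint speeds; "joint_efforts": joint torques, N m; "tool_pos": TCP position; "tcp_rot": TCP orientation; "ft_force": force on the tool from outside, world axes, zero at the start; "wrist_torque": the same for the moment, N m; "finger_gap": finger opening in mm; "grip_force": force on a finger pad.
Only numpy, scipy, OpenCV 4.12 (cv2) and the standard library are available. Lean on these libraries where they do the work, as an engineer would, in place of code of your own. Each camera call takes 0.05 s, during which the arm holds its last target. There are 200 camera calls.

## Working session

There is one attempt and no reset: what is moved stays moved. The work goes in short steps, Python scripts to look and compute and a tool call to move; the robot and the scene stay as the last step left them, time stands still between calls to the robot, and variables do not carry over. Pictures are saved under pics/ and viewed, at most 10 in all, crops included, and the job is handed in when it is done.

Besides the shell and the picture viewer there is one more tool, called after "Emit:" by a JSON object that holds its "api" and its "payload". step_arm: Moves the arm, as the interface text tells. Its arguments: {"type":"object","properties":{"targets":{"type":"array","items":{"type":"object","properties":{"angular":{"type":"array","items":{"type":"number","minimum":-1,"maximum":1}},"dp":{"type":"array","items":{"type":"number","minimum":-1,"maximum":1}},"fingers":{"type":"number"}}}},"newtons":{"type":"number"}},"required":["targets"]}

```bash
mkdir -p pics
cat > h.py <<'E'
import numpy as np, cv2
from scipy.spatial.transform import Rotation as Ro
from scipy.optimize import least_squares
from bench import *
def ray(cam,px):
    p=camera_params(cam); f=192/np.tan(np.radians(p['vfov']/2)); R=np.array(p['R']);t=np.array(p['t'])
    d=R.T@np.array([(px[0]-p['cx'])/f,(px[1]-p['cy'])/f,1]); return -R.T@t,d/np.linalg.norm(d)
def onz(cam,px,z):
    o,d=ray(cam,px); return o+d*(z-o[2])/d[2]
def proj(cam,X):
    p=camera_params(cam); f=192/np.tan(np.radians(p['vfov']/2)); c=np.array(p['R'])@X+np.array(p['t'])
    return np.array([p['cx']+f*c[0]/c[2],p['cy']+f*c[1]/c[2]])
E
python3 - <<'E'
from h import *
s=sense(); print(s)
for c in ['side','top','wrist']:
    p=camera_params(c); print(c,p)
ims=[]
for c in ['top','side']:
    im=snapshot(c); cv2.imwrite(f'pics/{c}0.png',im)
    for l,z in [('duct',0),('taps',0),('counter_mid',0),('near_left',27),('near_right',27),('lens_edge',190),('knob_grip',None),('stage_axis',None),('dishes_tall',0),('dishes_low',0),('flask',0),('amber_bottle',0),('media_bottle',0),('tally',0),('tip_box',0)]:
        r=pinpoint(c,l)
        for q in r[:1]: print(c,l,round(q['conf'],2),np.round(q['at'],1), np.round(onz(c,q['at'],z if z is not None else 100),1))
E
```

```text
{'time': 0.0, 'joint_pos': array([-8.13851902e+01,  7.51267968e+00,  8.53297750e+01, -1.48690278e-03,
        8.72600380e+01, -4.89319851e+00]), 'qd': array([ 0.07177322,  0.04811627, -0.05278977,  0.04897246,  0.0120405 ,
        0.02752813]), 'joint_efforts': array([ 1.49083280e-04, -5.69390988e+01, -5.00556779e+01,  9.06184482e-05,
        1.45264057e-02, -2.64334398e-05]), 'tool_pos': array([ 140.07861891, -582.86357248,  230.26497928]), 'tcp_rot': array([-1.79897754e+02, -7.26282350e-03,  1.35080742e+01]), 'ft_force': array([ 0.24046632, -0.22323374,  0.29605315]), 'wrist_torque': array([ 0.01450032, -0.02013701,  0.01187644]), 'grip_force': 0.0, 'finger_gap': 85.46881625085355}
side {'vfov': 47.23466780454426, 'cx': 251.22985690175378, 'cy': 184.78605939248993, 'R': array([[ 0.99520448,  0.09518304, -0.02254381],
       [ 0.04658603, -0.66387047, -0.74639516],
       [-0.08601033,  0.74176559, -0.66512107]]), 't': array([-633.81043628,  107.40527837, 1652.77681235])}
top {'vfov': 46.62702680333724, 'cx': 244.35434380697248, 'cy': 186.13810833989058, 'R': array([[ 0.02248797, -0
[... 911 characters left out ...]
p media_bottle 0.85 [378.7 217.9] [ 558.  -369.7    0. ]
top tally 0.6 [155.7 262.6] [408.  304.2   0. ]
top tip_box 0.85 [108.6 220.3] [532.5 457.    0. ]
side taps 0.63 [215.  275.4] [ 541.9 -243.3    0. ]
side near_right 0.81 [224.2 238.1] [ 554.3 -105.6   27. ]
side lens_edge 0.94 [235.7 180.4] [587.3  11.7 190. ]
side stage_axis 0.82 [255.  198.1] [650.2  24.3 100. ]
side dishes_tall 0.82 [217.1 272.4] [ 546.9 -231.     0. ]
side dishes_low 0.54 [228.4 169.2] [513.1 295.5   0. ]
side flask 0.95 [251.3 277.9] [ 660.4 -243.9    0. ]
side amber_bottle 0.62 [264.6 172.1] [664.7 287.1   0. ]
side tally 0.59 [202.9 166.6] [403.7 305.2   0. ]
side tip_box 0.56 [236.1 145.8] [525.5 459.2   0. ]
```

Run:
```python
from h import *
a=cv2.imread('pics/top0.png'); 
cv2.imwrite('pics/topc.png',cv2.resize(a[60:285,80:400],(800,562),interpolation=cv2.INTER_CUBIC))
b=cv2.imread('pics/side0.png')
cv2.imwrite('pics/sidec.png',cv2.resize(b[110:310,150:417],(800,600),interpolation=cv2.INTER_CUBIC))
```

```text
(no output)
```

View pics/topc.png

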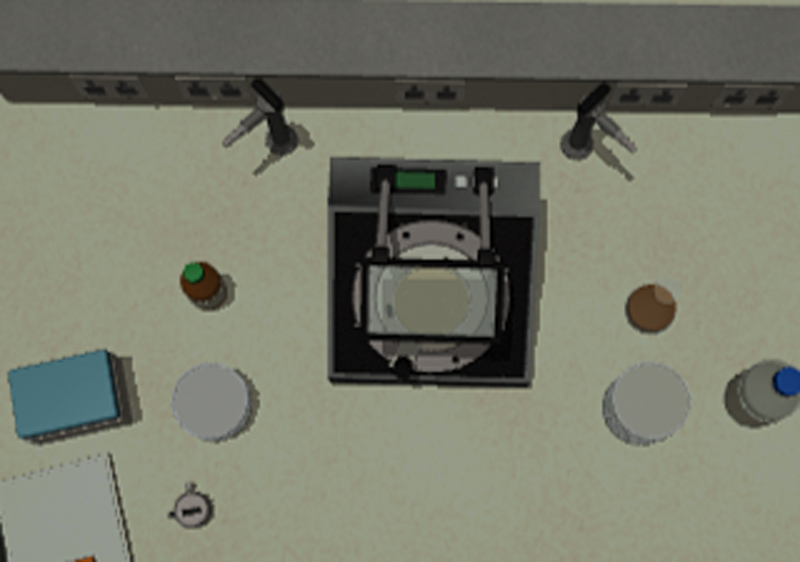

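View pics/sidec.png

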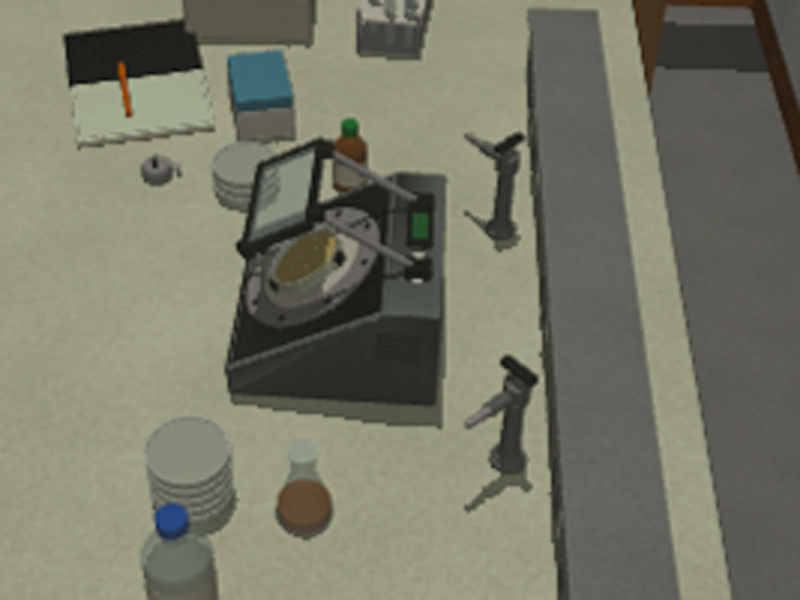

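The top view (crop scale 2.5, offset (80,60)) shows the counter with its top-rear corners at crop (331,157) and (540,162). The near edge is at about (332,381)–(530,384), the tap feet at (283,142) and (576,148), and the duct foot line at y≈103–108. The knob is at (403,367). The side view shows the magnifier overhanging the near face and the tap feet at (507,238) and (508,463).

Run:
```python
from h import *
T=lambda x,y:(80+x/2.5-.3,60+y/2.5-.3)
S=lambda x,y:(150+x/3-.3,110+y/3-.3)
P=lambda n,c,q,z: print(n,np.round(onz(c,q,z),1))
P('ductfoot L','top',T(20,101),0);P('ductfoot R','top',T(780,110),0)
P('ducttop L','top',T(5,71),113);P('ducttop R','top',T(795,81),113)
P('ducttop sideL','side',S(528,10),113);P('ducttop sideR','side',S(553,400),113)
P('tapL','top',T(283,144),0);P('tapR','top',T(576,150),0)
P('tapL','side',S(507,238),0);P('tapR','side',S(508,463),0)
P('rearL','top',T(331,157),154);P('rearR','top',T(540,162),154)
P('rearR side','side',S(441,320),154);P('rearL s','side',S(446,176),154)
P('edge60 L','top',T(333,211),154);P('edge60 R','top',T(536,216),154)
P('nearL50','top',T(331,375),50);P('nearR50','top',T(531,379),50)
P('nearL8','top',T(331,384),8);P('nearR8','top',T(531,387),8)
P('nearR s50','side',S(229,370),50);P('nearR s8','side',S(233,402),8)
P('rearR s8','side',S(440,425),8)
P('knob 100','top',T(403,364),105)
for l in ['knob_grip','stage_axis','near_left','near_right','lens_edge','duct','taps','counter_mid']:
  for c in ['side','top']:
    for q in pinpoint(c,l): print(c,l,round(q['conf'],2),np.round(q['at'],1))
```

```text
ductfoot L [924.7 560.1  -0. ]
ductfoot R [ 932.5 -427.7    0. ]
ducttop L [914.7 537.8 113. ]
ducttop R [ 921.2 -409.1  113. ]
ducttop sideL [912.5 572.3 113. ]
ducttop sideR [ 915.6 -174.6  113. ]
tapL [872.4 214.5   0. ]
tapR [ 872.1 -163.     0. ]
tapL [884.1 198.7   0. ]
tapR [ 878.3 -170.9    0. ]
rearL [798.2 138.1 154. ]
rearR [797.2 -99.9 154. ]
rearR side [ 796.5 -107.4  154. ]
rearL s [798.1 133.7 154. ]
edge60 L [733.9 133.4 154. ]
edge60 R [732.9 -95.2 154. ]
nearL50 [564. 137.  50.]
nearR50 [564.4 -99.9  50. ]
nearL8 [559.9 140.    8. ]
nearR8 [ 561.5 -104.1    8. ]
nearR s50 [ 561.6 -102.5   50. ]
nearR s8 [ 565.2 -113.6    8. ]
rearR s8 [ 802.5 -129.5    8. ]
knob 100 [569.4  51.1 105. ]
top knob_grip 0.55 [285.2 211.6]
top knob_grip 0.41 [242.6 210.1]
side stage_axis 0.82 [255.  198.1]
top near_left 0.64 [215.2 212.6]
side near_right 0.81 [224.2 238.1]
top near_right 0.94 [286.5 212.2]
side lens_edge 0.94 [235.7 180.4]
side lens_edge 0.69 [215.2 274.1]
top lens_edge 0.87 [253.  194.5]
side taps 0.63 [215.  275.4]
```

```bash
cat >> h.py <<'E'
def counter():
    snapshot('top'); r=masks_of('top','counter_mid')
    if not r: print('no mask'); return
    m=r[0]['pixels']; p=[]
    cols=np.where(m.sum(0)>25)[0]
    for c in cols[6:-6]:
        p.append(onz('top',(c,np.where(m[:,c])[0][0]-.5),154))
    p=np.array(p)
    f=least_squares(lambda k:k[0]+k[1]*(p[:,1]-20)-p[:,0],[800,0],loss='soft_l1',f_scale=1).x
    yaw=-np.arctan(f[1])
    top=np.where(m[:,cols].any(1))[0][0]
    L,Rr=[],[]
    for v in range(top+5,top+17):
        u=np.where(m[v])[0]; L.append(onz('top',(u[0]-.5,v),154)); Rr.append(onz('top',(u[-1]+.5,v),154))
    mid=(np.mean(L,0)+np.mean(Rr,0))/2
    # rear-edge middle, then to counter middle
    ry=mid[1]; rx=f[0]+f[1]*(ry-20); d=rx-mid[0]
    ry+=d*np.sin(yaw)
    M=np.array([rx-120*np.cos(yaw),ry-120*np.sin(yaw)])
    print('conf %.2f yaw %.2f mid %s width %.1f'%(r[0]['conf'],np.degrees(yaw),np.round(M,1),np.linalg.norm((np.mean(L,0)-np.mean(Rr,0))[:2])))
    return np.degrees(yaw),M
def go(pos,rpy,s=None):
    s=s or sense(); R0=Ro.from_euler('xyz',s['tcp_rot'],degrees=True); Rt=Ro.from_euler('xyz',rpy,degrees=True)
    print('dp',np.round(R0.inv().apply(np.array(pos)-s['tool_pos'])/200,3),'ang',np.round((R0.inv()*Rt).as_rotvec(degrees=True)/180,4))
E
python3 - <<'E'
from h import *
counter()
r=masks_of('top','duct')
if r:
    m=r[0]['pixels'];print(r[0]['conf'],m.sum())
    p=[]
    for c in range(60,450,6):
        v=np.where(m[:,c])[0]
        if len(v): p.append(onz('top',(c,v[-1]+.5),0))
    p=np.array(p);k=np.polyfit(p[:,1]-20,p[:,0],1);print(k,np.std(p[:,0]-np.polyval(k,p[:,1]-20)))
r=masks_of('top','taps')
for q in r:
    v,u=np.where(q['pixels']); print(q['conf'],len(u),u.min(),u.max(),v.min(),v.max())
go([288,-342,231],[180,-45,0]); print(sense()['time'])
E
```

```text
conf 0.89 yaw -0.52 mid [677.9  20.9] width 243.4
0.83 16607
[-9.17087652e-03  9.17753486e+02] 22.161231446197508
0.98 805 170 334 92 124
dp [ 1.001e+00 -1.001e+00  1.000e-03] ang [-0.0295  0.2488  0.0711]
2.6
```

Emit:
{"api": "step_arm", "payload": {"targets": [{"dp": [0.25,-0.25,0],"angular": [-0.006,0.05,0.014],"fingers": 1},{"dp": [0.5,-0.5,0],"angular": [-0.012,0.1,0.028],"fingers": 1},{"dp": [0.75,-0.75,0],"angular": [-0.018,0.15,0.043],"fingers": 1},{"dp": [1,-1,0],"angular": [-0.024,0.2,0.057],"fingers": 1},{"dp": [1,-1,0],"angular": [-0.0295,0.2488,0.0711],"fingers": 1},{"dp": [1,-1,0],"angular": [-0.0295,0.2488,0.0711],"fingers": 1},{"dp": [1,-1,0],"angular": [-0.0295,0.2488,0.0711],"fingers": 1},{"dp": [1,-1,0],"angular": [-0.0295,0.2488,0.0711],"fingers": 1}], "newtons": 30}}

```text
time: 3.6
tool_pos: [287.8, -343.9, 233.0]
tcp_rot: [179.7, -44.9, 0.2]
ft_force: [-1.0, -0.2, 0.2]
finger_gap: -0.1
grip_force: 0.0
```

Emit:
{"api": "step_arm", "payload": {"targets": [{"dp": [0.06,-0.25,0.06],"angular": [0,0,0],"fingers": 1},{"dp": [0.12,-0.5,0.12],"angular": [0,0,0],"fingers": 1},{"dp": [0.19,-0.75,0.19],"angular": [0,0,0],"fingers": 1},{"dp": [0.25,-1,0.25],"angular": [0,0,0],"fingers": 1},{"dp": [0.25,-1,0.25],"angular": [0,0,0],"fingers": 1},{"dp": [0.25,-1,0.25],"angular": [0,0,0],"fingers": 1},{"dp": [0.25,-1,0.25],"angular": [0,0,0],"fingers": 1},{"dp": [0.25,-1,0.25],"angular": [0,0,0],"fingers": 1}]}}

```text
time: 4.6
tool_pos: [400.8, -207.3, 209.1]
tcp_rot: [-177.1, -44.3, 0.0]
ft_force: [-0.0, -0.2, 0.2]
finger_gap: -0.2
grip_force: 0.0
```

Emit:
{"api": "step_arm", "payload": {"targets": [{"dp": [0.06,-0.25,0.06],"angular": [0,0,0],"fingers": 1},{"dp": [0.12,-0.5,0.12],"angular": [0,0,0],"fingers": 1},{"dp": [0.19,-0.75,0.19],"angular": [0,0,0],"fingers": 1},{"dp": [0.25,-1,0.25],"angular": [0,0,0],"fingers": 1},{"dp": [0.25,-1,0.25],"angular": [0,0,0],"fingers": 1},{"dp": [0.25,-1,0.25],"angular": [0,0,0],"fingers": 1},{"dp": [0.25,-1,0.25],"angular": [0,0,0],"fingers": 1},{"dp": [0.25,-1,0.25],"angular": [0,0,0],"fingers": 1}]}}

```text
time: 5.6
tool_pos: [514.1, -12.1, 202.2]
tcp_rot: [-176.7, -42.8, -0.0]
ft_force: [0.4, -0.4, -0.8]
finger_gap: -0.3
grip_force: 0.0
```

Run:
```python
from h import *
s=sense()
for k in ['joint_pos','qd','tool_pos','tcp_rot','time','ft_force']: print(k,np.round(s[k],2))
im=snapshot('side'); cv2.imwrite('pics/s1.png',im)
```

```text
joint_pos [-18.01 -51.1  143.06  20.38  49.29  62.78]
qd [-0.16  0.05 -0.11 -0.18 -0.1   0.4 ]
tool_pos [514.11 -12.08 202.16]
tcp_rot [-1.7673e+02 -4.2810e+01 -1.0000e-02]
time 5.6
ft_force [ 0.42 -0.36 -0.83]
```

View pics/s1.png

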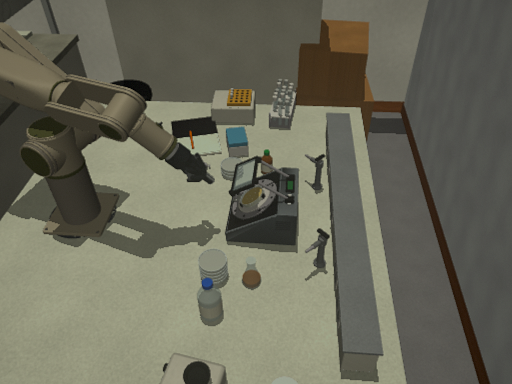

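The side view shows the arm folded right back, with j2 and j3 at their limits. The tool tip, at about (210,178), is just in front of the magnifier without touching it. I'll get out of this by going lower, where the wrist has room.

Run:
```python
from h import *
go([505,124,70],[180,-42,0]); go([505,40,130],[180,-42,0])
```

```text
dp [-0.483 -0.654  0.492] ang [-0.0181 -0.0045  0.    ]
dp [-0.279 -0.247  0.248] ang [-0.0181 -0.0045  0.    ]
```

Emit:
{"api": "step_arm", "payload": {"targets": [{"dp": [-0.14,-0.12,0.12],"angular": [-0.018,-0.0045,0],"fingers": 1},{"dp": [-0.28,-0.25,0.25],"angular": [-0.018,-0.0045,0],"fingers": 1},{"dp": [-0.38,-0.45,0.37],"angular": [-0.018,-0.0045,0],"fingers": 1},{"dp": [-0.483,-0.654,0.492],"angular": [-0.018,-0.0045,0],"fingers": 1},{"dp": [-0.483,-0.654,0.492],"angular": [-0.018,-0.0045,0],"fingers": 1},{"dp": [-0.483,-0.654,0.492],"angular": [-0.018,-0.0045,0],"fingers": 1},{"dp": [-0.483,-0.654,0.492],"angular": [-0.018,-0.0045,0],"fingers": 1},{"dp": [-0.483,-0.654,0.492],"angular": [-0.018,-0.0045,0],"fingers": 1}]}}

```text
time: 6.65
tool_pos: [518.6, 131.1, 72.1]
tcp_rot: [179.7, -41.5, 0.0]
ft_force: [-0.3, 0.5, -0.1]
finger_gap: -0.0
grip_force: 0.0
```

Run:
```python
from h import *
s=sense()
for k in ['joint_pos','tool_pos','tcp_rot']: print(k,np.round(s[k],2))
go([520,124,22],[180,-42,0])
```

```text
joint_pos [ 16.04 -26.38 143.04 -26.03  25.33 125.95]
tool_pos [518.64 131.1   72.13]
tcp_rot [ 1.7969e+02 -4.1490e+01  4.0000e-02]
dp [-0.161  0.034  0.192] ang [0.0016 0.0029 0.0002]
```

Emit:
{"api": "step_arm", "payload": {"targets": [{"dp": [-0.054,0.018,0.12],"angular": [0,0,0],"fingers": 1},{"dp": [-0.108,0.035,0.239],"angular": [0,0,0],"fingers": 1},{"dp": [-0.108,0.035,0.239],"angular": [0,0,0],"fingers": 1},{"dp": [-0.108,0.035,0.239],"angular": [0,0,0],"fingers": 1},{"dp": [-0.108,0.035,0.239],"angular": [0,0,0],"fingers": 1},{"dp": [-0.108,0.035,0.239],"angular": [0,0,0],"fingers": 1},{"dp": [-0.108,0.035,0.239],"angular": [0,0,0],"fingers": 1},{"dp": [-0.108,0.035,0.239],"angular": [0,0,0],"fingers": 1}]}}

```text
time: 7.65
tool_pos: [533.3, 125.1, 21.3]
tcp_rot: [179.7, -41.4, 0.2]
ft_force: [-1.1, 0.0, 0.3]
finger_gap: -0.2
grip_force: 0.0
```

Run:
```python
from h import *
s=sense()
for k in ['joint_pos','tool_pos','tcp_rot']: print(k,np.round(s[k],2))
counter()
```

```text
joint_pos [ 14.15 -14.5  141.28 -37.32  15.82 136.83]
tool_pos [533.32 125.09  21.27]
tcp_rot [179.67 -41.43   0.19]
conf 0.97 yaw 0.72 mid [675.1  20.2] width 235.5
```

Emit:
{"api": "step_arm", "payload": {"targets": [{"dp": [0.04,0,0.035],"angular": [0,0,0],"fingers": 1},{"dp": [0.07,0,0.062],"angular": [0,0,0],"fingers": 1},{"dp": [0.09,-0.01,0.08],"angular": [0,0,0],"fingers": 1},{"dp": [0.11,-0.02,0.097],"angular": [0,0,0],"fingers": 1},{"dp": [0.13,-0.03,0.115],"angular": [0,0,0],"fingers": 1},{"dp": [0.15,-0.04,0.132],"angular": [0,0,0],"fingers": 1},{"dp": [0.17,-0.05,0.15],"angular": [0,0,0],"fingers": 1},{"dp": [0.19,-0.055,0.168],"angular": [0,0,0],"fingers": 1}]}}

```text
time: 8.75
tool_pos: [583.5, 136.5, 20.0]
tcp_rot: [179.7, -41.3, 0.2]
ft_force: [-16.7, 4.5, 10.1]
finger_gap: -0.1
grip_force: 8.5
```

Run:
```python
from h import *
s=sense()
for k in ['joint_pos','tool_pos','tcp_rot','ft_force']: print(k,np.round(s[k],2))
counter();counter()
```

```text
joint_pos [ 13.93  -4.62 133.03 -40.35  14.5  139.82]
tool_pos [583.47 136.51  19.97]
tcp_rot [179.66 -41.32   0.23]
ft_force [-16.72   4.49  10.14]
conf 0.85 yaw -7.62 mid [695.2  36.8] width 205.7
conf 0.80 yaw -8.45 mid [698.1  50.2] width 182.2
```

Emit:
{"api": "step_arm", "payload": {"targets": [{"dp": [-0.08,0,-0.07],"angular": [0,0,0],"fingers": 1},{"dp": [-0.157,0.1,-0.139],"angular": [0,0,0],"fingers": 1},{"dp": [-0.15,0.3,-0.132],"angular": [0,0,0],"fingers": 1},{"dp": [-0.15,0.5,-0.132],"angular": [0,0,0],"fingers": 1},{"dp": [-0.15,0.7,-0.132],"angular": [0,0,0],"fingers": 1},{"dp": [-0.157,0.9,-0.139],"angular": [0,0,0],"fingers": 1},{"dp": [-0.157,1,-0.139],"angular": [0,0,0],"fingers": 1},{"dp": [-0.157,1,-0.139],"angular": [0,0,0],"fingers": 1}]}}

```text
time: 9.95
tool_pos: [541.9, -50.2, 18.4]
tcp_rot: [179.7, -40.6, 0.1]
ft_force: [-0.6, -0.1, 0.3]
finger_gap: 0.0
grip_force: 0.0
```

```bash
python3 - <<'E'
s=open('h.py').read()
i=s.index("    top=np.where(m[:,cols]"); j=s.index("    print('conf")
s=s[:i]+'''    ok=np.abs(f[0]+f[1]*(p[:,1]-20)-p[:,0])<4; q=p[ok]; 
    q=np.array([onz('top',(c,np.where(m[:,c])[0][0]-.5),154) for c in np.where(m.any(0))[0]])
    q=q[np.abs(f[0]+f[1]*(q[:,1]-20)-q[:,0])<5]; L=[q[0]]; Rr=[q[-1]]
    ry=(q[0][1]+q[-1][1])/2; rx=f[0]+f[1]*(ry-20)
    M=np.array([rx-120*np.cos(yaw),ry-120*np.sin(yaw)])
'''+s[j:]
s=s.replace("cols=np.where(m.sum(0)>25)[0]","cols=np.where(m.sum(0)>15)[0]")
s+='''
def st():
    s=sense(); print(round(s['time'],2),*[np.round(s[k],1) for k in ['joint_pos','tool_pos','tcp_rot','ft_force']])
'''
open('h.py','w').write(s)
E
python3 - <<'E'
from h import *
st();counter();counter()
for l in ['near_left','near_right']:
    for q in pinpoint('top',l)[:1]: print(l,q['conf'],onz('top',q['at'],27))
im=snapshot('top');m=masks_of('top','counter_mid')[0]['pixels']
im[m&~cv2.erode(m.astype('uint8'),np.ones((3,3))).astype(bool)]=(0,0,255)
cv2.imwrite('pics/t2.png',cv2.resize(im[60:285,80:400],(800,562),interpolation=cv2.INTER_CUBIC))
E
```

```text
9.95 [-18.7 -16.8 142.9  39.6  18.8  37.5] [541.9 -50.2  18.4] [ 1.797e+02 -4.060e+01  1.000e-01] [-0.6 -0.1  0.3]
conf 0.58 yaw -7.13 mid [694.8  20. ] width 236.5
conf 0.76 yaw -6.48 mid [694.5  17.2] width 238.9
near_left 0.7 [588.22046162 145.71236153  27.        ]
near_right 0.64 [563.91385361 -58.89146229  27.        ]
```

View pics/t2.png

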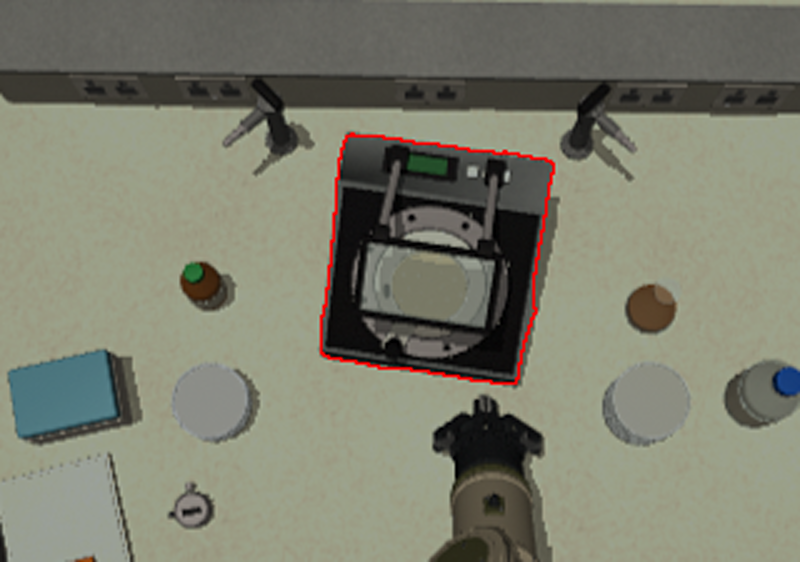

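The view shows the counter swung clockwise about 7°, with its rear edge running from crop (345,132) to (553,160). The tool is in front of the right corner at (485,405). Next I push the right corner.

Emit:
{"api": "step_arm", "payload": {"targets": [{"dp": [0.01,0.1,0.008],"angular": [0,0,0],"fingers": 1},{"dp": [0.05,0.1,0.043],"angular": [0,0,0],"fingers": 1},{"dp": [0.09,0.12,0.077],"angular": [0,0,0],"fingers": 1},{"dp": [0.13,0.15,0.111],"angular": [0,0,0],"fingers": 1},{"dp": [0.17,0.18,0.145],"angular": [0,0,0],"fingers": 1},{"dp": [0.21,0.21,0.18],"angular": [0,0,0],"fingers": 1},{"dp": [0.25,0.24,0.214],"angular": [0,0,0],"fingers": 1},{"dp": [0.277,0.265,0.237],"angular": [0,0,0],"fingers": 1}]}}

```text
time: 11.35
tool_pos: [613.1, -100.0, 16.7]
tcp_rot: [179.9, -40.4, 0.1]
ft_force: [-9.7, 2.2, 4.7]
finger_gap: -0.1
grip_force: 5.2
```

Run:
```python
from h import *
st();counter();counter()
```

```text
11.35 [-22.4  -1.3 129.8  47.9  19.4  26.3] [ 613.1 -100.    16.7] [ 1.799e+02 -4.040e+01  1.000e-01] [-9.7  2.2  4.7]
conf 0.84 yaw 6.47 mid [726.9  15.9] width 233.3
conf 0.97 yaw 6.68 mid [725.7  15.4] width 233.3
```

Emit:
{"api": "step_arm", "payload": {"targets": [{"dp": [0.03,0.015,0.025],"angular": [0,0,0],"fingers": 1},{"dp": [0.03,0.015,0.025],"angular": [0,0,0],"fingers": 1},{"dp": [-0.07,0,-0.07],"angular": [0,0,0],"fingers": 1},{"dp": [-0.131,-0.2,-0.139],"angular": [0,0,0],"fingers": 1},{"dp": [-0.131,-0.45,-0.139],"angular": [0,0,0],"fingers": 1},{"dp": [-0.131,-0.7,-0.139],"angular": [0,0,0],"fingers": 1},{"dp": [-0.131,-0.9,-0.139],"angular": [0,0,0],"fingers": 1},{"dp": [-0.131,-1,-0.139],"angular": [0,0,0],"fingers": 1}]}}

```text
time: 12.55
tool_pos: [574.9, 62.1, 18.9]
tcp_rot: [179.6, -39.8, 0.1]
ft_force: [-0.4, -0.1, -0.3]
finger_gap: 0.3
grip_force: 0.0
```

Run:
```python
from h import *
st();counter();counter()
for l in ['near_left','near_right']:
    for q in pinpoint('top',l)[:1]: print(l,q['conf'],onz('top',q['at'],27))
```

```text
12.55 [  2.2  -9.4 136.5  -7.9  13.3  99.4] [574.9  62.1  18.9] [ 1.796e+02 -3.980e+01  1.000e-01] [-0.4 -0.1 -0.3]
conf 0.55 yaw 8.56 mid [729.   17.3] width 234.1
conf 0.57 yaw 8.86 mid [728.4  16.6] width 234.5
near_left 0.58 [590.67560929 103.40318227  27.        ]
near_right 0.68 [629.6367098  -97.08163984  27.        ]
```

Emit:
{"api": "step_arm", "payload": {"targets": [{"dp": [0.0,-0.2,0.0],"angular": [0,0,0],"fingers": 1},{"dp": [0.05,-0.2,0.04],"angular": [0,0,0],"fingers": 1},{"dp": [0.1,-0.23,0.077],"angular": [0,0,0],"fingers": 1},{"dp": [0.14,-0.26,0.111],"angular": [0,0,0],"fingers": 1},{"dp": [0.18,-0.29,0.143],"angular": [0,0,0],"fingers": 1},{"dp": [0.22,-0.32,0.175],"angular": [0,0,0],"fingers": 1},{"dp": [0.26,-0.35,0.207],"angular": [0,0,0],"fingers": 1},{"dp": [0.298,-0.375,0.235],"angular": [0,0,0],"fingers": 1}]}}

```text
time: 13.85
tool_pos: [648.9, 133.5, 17.2]
tcp_rot: [179.5, -39.4, -0.0]
ft_force: [-10.8, -1.6, 3.0]
finger_gap: 0.1
grip_force: 5.3
```

Run:
```python
from h import *
st();counter();counter()
```

```text
13.85 [ 11.5   5.5 122.1 -30.1  15.7 128.2] [648.9 133.5  17.2] [179.5 -39.4  -0. ] [-10.8  -1.6   3. ]
conf 0.93 yaw -6.38 mid [762.6  20.9] width 240.7
conf 0.76 yaw -5.90 mid [763.3  18.4] width 237.8
```

Emit:
{"api": "step_arm", "payload": {"targets": [{"dp": [0.027,-0.015,0.022],"angular": [0,0,0],"fingers": 1},{"dp": [0.027,-0.015,0.022],"angular": [0,0,0],"fingers": 1},{"dp": [-0.07,0,-0.07],"angular": [0,0,0],"fingers": 1},{"dp": [-0.13,0.2,-0.133],"angular": [0,0,0],"fingers": 1},{"dp": [-0.13,0.5,-0.133],"angular": [0,0,0],"fingers": 1},{"dp": [-0.13,0.75,-0.133],"angular": [0,0,0],"fingers": 1},{"dp": [-0.13,1,-0.133],"angular": [0,0,0],"fingers": 1},{"dp": [-0.13,1,-0.133],"angular": [0,0,0],"fingers": 1}]}}

```text
time: 15.05
tool_pos: [612.4, -43.4, 22.9]
tcp_rot: [179.5, -39.2, -0.0]
ft_force: [0.6, -0.8, -0.5]
finger_gap: 0.0
grip_force: 0.0
```

Run:
```python
from h import *
st();counter();counter()
for l in ['near_left','near_right']:
    for q in pinpoint('top',l)[:1]: print(l,q['conf'],onz('top',q['at'],27))
```

```text
15.05 [-13.7  -4.  130.8  29.2  16.8  51.2] [612.4 -43.4  22.9] [179.5 -39.2  -0. ] [ 0.6 -0.8 -0.5]
conf 0.79 yaw -7.99 mid [765.6  20. ] width 233.3
conf 0.70 yaw -6.76 mid [767.2  17.4] width 227.2
near_left 0.63 [664.16303406 145.00899517  27.        ]
near_right 0.94 [631.77259181 -66.37291254  27.        ]
```

Emit:
{"api": "step_arm", "payload": {"targets": [{"dp": [0.01,0.12,0.008],"angular": [0,0,0],"fingers": 1},{"dp": [0.04,0.125,0.04],"angular": [0,0,0],"fingers": 1},{"dp": [0.07,0.14,0.066],"angular": [0,0,0],"fingers": 1},{"dp": [0.1,0.16,0.092],"angular": [0,0,0],"fingers": 1},{"dp": [0.13,0.18,0.118],"angular": [0,0,0],"fingers": 1},{"dp": [0.16,0.21,0.143],"angular": [0,0,0],"fingers": 1},{"dp": [0.195,0.235,0.172],"angular": [0,0,0],"fingers": 1},{"dp": [0.226,0.26,0.198],"angular": [0,0,0],"fingers": 1}]}}

```text
time: 16.35
tool_pos: [670.7, -92.2, 18.4]
tcp_rot: [179.7, -38.9, 0.0]
ft_force: [-15.4, 1.8, 10.4]
finger_gap: -0.1
grip_force: 7.5
```

Run:
```python
from h import *
st();counter();counter()
```

```text
16.35 [-18.    6.7 120.3  35.9  18.8  41.4] [670.7 -92.2  18.4] [179.7 -38.9   0. ] [-15.4   1.8  10.4]
conf 0.80 yaw 2.45 mid [789.9  14.1] width 234.9
conf 0.89 yaw 3.12 mid [790.8  17.1] width 232.1
```

Emit:
{"api": "step_arm", "payload": {"targets": [{"dp": [0.012,0.005,0.01],"angular": [0,0,0],"fingers": 1},{"dp": [0.023,0.01,0.019],"angular": [0,0,0],"fingers": 1},{"dp": [-0.03,0,-0.04],"angular": [0,0,0],"fingers": 1},{"dp": [-0.092,-0.2,-0.093],"angular": [0,0,0],"fingers": 1},{"dp": [-0.092,-0.5,-0.093],"angular": [0,0,0],"fingers": 1},{"dp": [-0.092,-0.75,-0.093],"angular": [0,0,0],"fingers": 1},{"dp": [-0.092,-1,-0.093],"angular": [0,0,0],"fingers": 1},{"dp": [-0.092,-1,-0.093],"angular": [0,0,0],"fingers": 1}]}}

```text
time: 17.55
tool_pos: [646.8, 100.9, 21.5]
tcp_rot: [179.6, -39.0, -0.0]
ft_force: [-0.2, 0.1, 0.4]
finger_gap: -0.1
grip_force: 0.0
```

Run:
```python
from h import *
st();counter();counter()
for l in ['near_left','near_right']:
    for q in pinpoint('top',l)[:1]: print(l,q['conf'],onz('top',q['at'],27))
```

```text
17.55 [  7.1   3.3 123.6 -19.1  15.2 114.1] [646.8 100.9  21.5] [179.6 -39.   -0. ] [-0.2  0.1  0.4]
conf 0.67 yaw 3.56 mid [793.7  17.6] width 235.2
conf 0.70 yaw 13.62 mid [ 453.9 -368.2] width 51.0
near_left 0.56 [667.88311233 118.47175819  27.        ]
near_right 0.79 [680.36245395 -95.85104361  27.        ]
```

Emit:
{"api": "step_arm", "payload": {"targets": [{"dp": [0.02,-0.04,0.016],"angular": [0,0,0],"fingers": 1},{"dp": [0.045,-0.045,0.037],"angular": [0,0,0],"fingers": 1},{"dp": [0.06,-0.05,0.049],"angular": [0,0,0],"fingers": 1},{"dp": [0.072,-0.055,0.059],"angular": [0,0,0],"fingers": 1},{"dp": [0.083,-0.06,0.067],"angular": [0,0,0],"fingers": 1},{"dp": [0.094,-0.06,0.076],"angular": [0,0,0],"fingers": 1},{"dp": [0.102,-0.06,0.083],"angular": [0,0,0],"fingers": 1},{"dp": [0.109,-0.06,0.088],"angular": [0,0,0],"fingers": 1}]}}

```text
time: 18.85
tool_pos: [672.3, 111.9, 19.3]
tcp_rot: [179.6, -38.7, 0.0]
ft_force: [-27.4, 11.8, 16.2]
finger_gap: 0.0
grip_force: 13.8
```

Run:
```python
from h import *
st();counter();im=snapshot('top');r=masks_of('top','taps')
for q in r[:2]:
    v,u=np.where(q['pixels']); print(q['conf'],len(u),u.min(),u.max(),v.min(),v.max())
cv2.imwrite('pics/t3.png',cv2.resize(im[70:160,150:350],(800,360),interpolation=cv2.INTER_CUBIC))
```

```text
18.85 [  8.1   7.6 119.1 -20.3  15.9 115.9] [672.3 111.9  19.3] [179.6 -38.7   0. ] [-27.4  11.8  16.2]
conf 0.87 yaw 1.17 mid [797.6  15.6] width 238.2
0.79 764 170 334 92 123
```

View pics/t3.png

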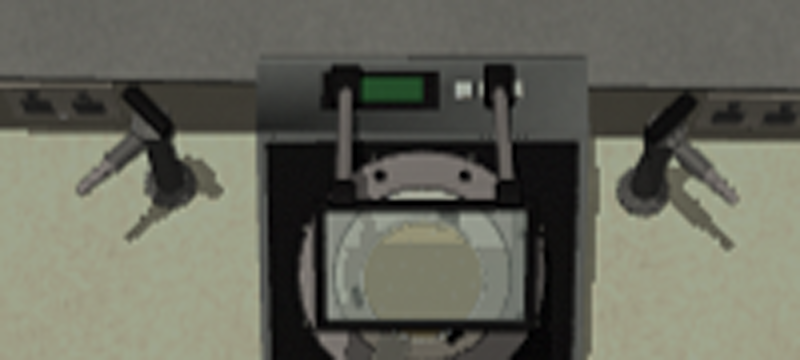

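The view shows the counter against the duct. Its rear top edge runs from (258,58) to (587,57) and it sits about 1° short of square on the left. It is centred between the taps, whose feet are at (170,190) and (642,195).

Emit:
{"api": "step_arm", "payload": {"targets": [{"dp": [0.004,-0.003,0.003],"angular": [0,0,0],"fingers": 1},{"dp": [0.008,-0.003,0.006],"angular": [0,0,0],"fingers": 1},{"dp": [0.012,-0.003,0.01],"angular": [0,0,0],"fingers": 1},{"dp": [0.016,-0.003,0.013],"angular": [0,0,0],"fingers": 1},{"dp": [0.016,-0.003,0.013],"angular": [0,0,0],"fingers": 1},{"dp": [0.016,-0.003,0.013],"angular": [0,0,0],"fingers": 1},{"dp": [0.016,-0.003,0.013],"angular": [0,0,0],"fingers": 1},{"dp": [0.016,-0.003,0.013],"angular": [0,0,0],"fingers": 1}]}}

```text
time: 20.05
tool_pos: [676.0, 112.4, 18.7]
tcp_rot: [179.5, -38.7, 0.0]
ft_force: [-22.9, 10.4, 12.2]
finger_gap: -0.3
grip_force: 11.6
```

Run:
```python
from h import *
st();counter();counter()
```

```text
20.05 [  8.1   8.2 118.4 -20.2  15.9 115.8] [676.  112.4  18.7] [179.5 -38.7   0. ] [-22.9  10.4  12.2]
conf 0.89 yaw 1.17 mid [800.7  14.1] width 235.3
conf 0.59 yaw 1.17 mid [800.7  14.2] width 235.4
```

Emit:
{"api": "step_arm", "payload": {"targets": [{"dp": [0.004,-0.003,0.003],"angular": [0,0,0],"fingers": 1},{"dp": [0.008,-0.003,0.006],"angular": [0,0,0],"fingers": 1},{"dp": [0.012,-0.003,0.01],"angular": [0,0,0],"fingers": 1},{"dp": [0.016,-0.003,0.013],"angular": [0,0,0],"fingers": 1},{"dp": [0.02,-0.003,0.016],"angular": [0,0,0],"fingers": 1},{"dp": [0.02,-0.003,0.016],"angular": [0,0,0],"fingers": 1},{"dp": [0.02,-0.003,0.016],"angular": [0,0,0],"fingers": 1},{"dp": [0.02,-0.003,0.016],"angular": [0,0,0],"fingers": 1}]}}

```text
time: 21.25
tool_pos: [677.0, 112.4, 16.1]
tcp_rot: [179.4, -38.2, 0.1]
ft_force: [-66.2, 6.3, 41.8]
finger_gap: -0.1
grip_force: 33.0
```

Run:
```python
from h import *
st();counter();counter()
```

```text
21.25 [  8.1   8.8 117.9 -20.1  16.4 115.6] [677.  112.4  16.1] [ 1.794e+02 -3.820e+01  1.000e-01] [-66.2   6.3  41.8]
conf 0.72 yaw 0.95 mid [800.9  13.2] width 238.2
conf 0.65 yaw 0.84 mid [800.4  14.8] width 235.3
```

Emit:
{"api": "step_arm", "payload": {"targets": [{"dp": [-0.118,0.0,-0.09],"angular": [0,0,0],"fingers": 1},{"dp": [-0.236,0.0,-0.185],"angular": [0,0,0],"fingers": 1},{"dp": [-0.1,0.11,-0.38],"angular": [0,0,0],"fingers": 0.45},{"dp": [0,0.22,-0.58],"angular": [0.003,0,0],"fingers": 0.45},{"dp": [0.099,0.33,-0.749],"angular": [0.003,0,0],"fingers": 0.45},{"dp": [0.099,0.33,-0.749],"angular": [0.003,0,0],"fingers": 0.45},{"dp": [0.099,0.33,-0.749],"angular": [0.003,0,0],"fingers": 0.45},{"dp": [0.099,0.33,-0.749],"angular": [0.003,0,0],"fingers": 0.45}]}}

```text
time: 22.45
tool_pos: [603.7, 47.4, 147.9]
tcp_rot: [-179.9, -38.7, -0.0]
ft_force: [0.0, 0.6, 0.2]
finger_gap: 46.9
grip_force: 0.0
```

Run:
```python
from h import *
st();counter();counter()
im=snapshot('wrist');cv2.imwrite('pics/w1.png',im)
for l in ['knob_grip','stage_axis','lens_edge','near_left','near_right']:
    for q in pinpoint('wrist',l)[:2]: print('w',l,round(q['conf'],2),np.round(q['at'],1),*[np.round(x,3) for x in ray('wrist',q['at'])])
snapshot('side')
for l in ['knob_grip','stage_axis','lens_edge','near_right']:
    for q in pinpoint('side',l)[:2]: print('s',l,round(q['conf'],2),np.round(q['at'],1),*[np.round(x,3) for x in ray('side',q['at'])])
print(sense()['finger_gap'])
```

```text
22.45 [ -0.6 -21.  129.    0.9  33.2  88.8] [603.7  47.4 147.9] [-179.9  -38.7   -0. ] [0.  0.6 0.2]
conf 0.57 yaw 1.24 mid [800.7  12.5] width 232.4
conf 0.83 yaw -0.10 mid [802.1  13.9] width 235.3
w knob_grip 0.88 [262.2 142.7] [568.103  46.48  301.765] [ 0.515 -0.02  -0.857]
w stage_axis 0.59 [300.5  50.7] [568.15   46.425 302.004] [ 0.711 -0.124 -0.692]
w lens_edge 0.98 [331.5  18.9] [568.183  46.371 302.195] [ 0.754 -0.2   -0.626]
w near_left 0.78 [175.7 190.8] [568.204  46.323 302.34 ] [ 0.376  0.235 -0.896]
w near_right 0.69 [412.8 188.7] [568.216  46.281 302.446] [ 0.355 -0.429 -0.831]
s knob_grip 0.51 [267.4 193.7] [  767.923 -1094.342  1165.175] [-0.048  0.731 -0.681]
s knob_grip 0.17 [271.5 179.8] [  767.923 -1094.342  1165.175] [-0.041  0.753 -0.657]
s stage_axis 0.92 [290.7 201.5] [  767.923 -1094.342  1165.175] [ 0.005  0.722 -0.692]
s lens_edge 0.88 [268.5 180.7] [  767.923 -1094.342  1165.175] [-0.047  0.751 -0.659]
s lens_edge 0.67 [215.3 274.1] [  767.923 -1094.342  1165.175] [-0.154  0.585 -0.796]
s near_right 0.59 [261.9 239.3] [  767.923 -1094.342  1165.175] [-0.056  0.656 -0.752]
46.42889262536609
```

View pics/w1.png

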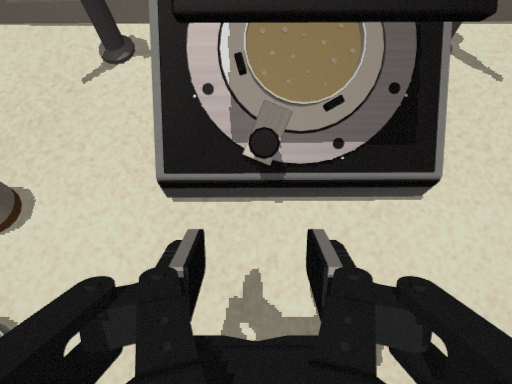

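The wrist view shows the knob at (264,141) at the lower left of the ring. The fingers are open, and the lens edge is well above and behind. The measurement agrees with the model: knob at (690, 42.5, 99), counter flush. Approach.

Emit:
{"api": "step_arm", "payload": {"targets": [{"dp": [0.09,0.012,0.096],"angular": [0,0,0],"fingers": 0.5},{"dp": [0.184,0.025,0.192],"angular": [0,0,0],"fingers": 0.5},{"dp": [0.185,0.025,0.28],"angular": [0,0,0],"fingers": 0.5},{"dp": [0.186,0.025,0.36],"angular": [0,0,0],"fingers": 0.5},{"dp": [0.187,0.025,0.43],"angular": [0,0,0],"fingers": 0.5},{"dp": [0.187,0.025,0.48],"angular": [0,0,0],"fingers": 0.5},{"dp": [0.187,0.025,0.48],"angular": [0,0,0],"fingers": 0.5},{"dp": [0.187,0.025,0.48],"angular": [0,0,0],"fingers": 0.5}]}}

```text
time: 24.2
tool_pos: [694.1, 42.3, 99.3]
tcp_rot: [-179.9, -38.9, -0.0]
ft_force: [-0.1, 0.6, 0.9]
finger_gap: 42.8
grip_force: 0.0
```

Run:
```python
from h import *
st()
im=snapshot('wrist');cv2.imwrite('pics/w2.png',im)
for q in pinpoint('wrist','knob_grip')[:2]:
    o,d=ray('wrist',q['at']); print(round(q['conf'],2),np.round(q['at'],1),np.round(o+d*(99-o[2])/d[2],1))
go([700.5,42.5,86.8],[180,-39,0])
```

```text
24.2 [ -1.1  -0.4 117.1   1.9  24.4  87.4] [694.1  42.3  99.3] [-179.9  -38.9   -0. ] [-0.1  0.6  0.9]
dp [-0.016 -0.001  0.07 ] ang [-0.0003  0.0003 -0.0001]
```

View pics/w2.png

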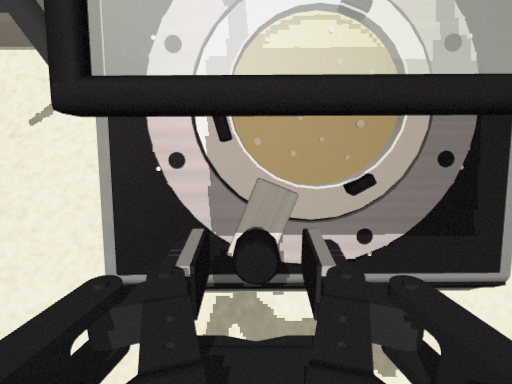

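The knob sits between the fingers at (257,256), centred to within a couple of pixels. I advance and close.

Emit:
{"api": "step_arm", "payload": {"targets": [{"dp": [-0.008,0,0.035],"angular": [0,0,0],"fingers": 0.5},{"dp": [-0.016,0,0.07],"angular": [0,0,0],"fingers": 0.5},{"dp": [-0.016,0,0.07],"angular": [0,0,0],"fingers": 0.5},{"dp": [-0.016,0,0.07],"angular": [0,0,0],"fingers": 1},{"dp": [-0.016,0,0.07],"angular": [0,0,0],"fingers": 1},{"dp": [-0.016,0,0.07],"angular": [0,0,0],"fingers": 1},{"dp": [-0.016,0,0.07],"angular": [0,0,0],"fingers": 1},{"dp": [-0.016,0,0.07],"angular": [0,0,0],"fingers": 1}], "newtons": 40}}

```text
time: 25.3
tool_pos: [700.3, 42.3, 86.1]
tcp_rot: [-179.9, -38.9, -0.0]
ft_force: [-1.5, 0.1, -0.7]
finger_gap: 20.5
grip_force: 39.1
```

Emit:
{"api": "step_arm", "payload": {"targets": [{"dp": [0.002,0,-0.013],"angular": [0,0,0],"fingers": 1},{"dp": [0.004,0,-0.026],"angular": [0,0,0],"fingers": 1},{"dp": [0.006,0,-0.04],"angular": [0,0,0],"fingers": 1},{"dp": [0.006,0,-0.04],"angular": [0,0,0],"fingers": 1},{"dp": [0.006,0,-0.04],"angular": [0,0,0],"fingers": 1},{"dp": [0.006,0,-0.04],"angular": [0,0,0],"fingers": 1},{"dp": [0.006,0,-0.04],"angular": [0,0,0],"fingers": 1},{"dp": [0.006,0,-0.04],"angular": [0,0,0],"fingers": 1}]}}

```text
time: 26.3
tool_pos: [696.3, 42.2, 92.9]
tcp_rot: [-179.9, -38.9, -0.0]
ft_force: [5.0, -0.4, -5.2]
finger_gap: 20.6
grip_force: 39.3
```

Emit:
{"api": "step_arm", "payload": {"targets": [{"dp": [-0.005,0.012,-0.001],"angular": [0,0,0],"fingers": 1},{"dp": [-0.01,0.03,-0.0015],"angular": [0,0,0],"fingers": 1},{"dp": [-0.017,0.05,-0.0026],"angular": [0,0,0],"fingers": 1},{"dp": [-0.0225,0.075,-0.0034],"angular": [0,0,0],"fingers": 1},{"dp": [-0.0267,0.101,-0.0042],"angular": [0,0,0],"fingers": 1},{"dp": [-0.029,0.127,-0.0045],"angular": [0,0,0],"fingers": 1},{"dp": [-0.03,0.153,-0.0047],"angular": [0,0,0],"fingers": 1},{"dp": [-0.03,0.153,-0.0047],"angular": [0,0,0],"fingers": 1}]}}

```text
time: 27.3
tool_pos: [691.1, 11.1, 90.0]
tcp_rot: [-179.9, -38.9, -0.1]
ft_force: [5.0, -1.6, -5.1]
finger_gap: 20.6
grip_force: 39.4
```

Emit:
{"api": "step_arm", "payload": {"targets": [{"dp": [0.0005,0.02,0.0001],"angular": [0,0,0],"fingers": 1},{"dp": [0.002,0.04,0.0003],"angular": [0,0,0],"fingers": 1},{"dp": [0.0055,0.066,0.0009],"angular": [0,0,0],"fingers": 1},{"dp": [0.0105,0.092,0.0016],"angular": [0,0,0],"fingers": 1},{"dp": [0.017,0.115,0.0026],"angular": [0,0,0],"fingers": 1},{"dp": [0.024,0.135,0.0037],"angular": [0,0,0],"fingers": 1},{"dp": [0.031,0.152,0.0049],"angular": [0,0,0],"fingers": 1},{"dp": [0.031,0.152,0.0049],"angular": [0,0,0],"fingers": 1}]}}

```text
time: 28.3
tool_pos: [696.5, -19.1, 93.0]
tcp_rot: [-179.9, -38.9, -0.1]
ft_force: [4.6, -0.5, -5.7]
finger_gap: 20.7
grip_force: 39.5
```

Run:
```python
from h import *
st(); go([697,-19,92.9],[180,-38.9,0]); counter()
```

```text
28.3 [ -8.7   0.4 117.1  13.3  24.5  71.2] [696.5 -19.1  93. ] [-1.799e+02 -3.890e+01 -1.000e-01] [ 4.6 -0.5 -5.7]
dp [ 0.002 -0.     0.002] ang [-0.0002  0.     -0.0003]
no mask
```

Right on target. I lower the pin along the axis.

Emit:
{"api": "step_arm", "payload": {"targets": [{"dp": [-0.002,0,0.013],"angular": [0,0,0],"fingers": 1},{"dp": [-0.004,0,0.026],"angular": [0,0,0],"fingers": 1},{"dp": [-0.006,0,0.039],"angular": [0,0,0],"fingers": 1},{"dp": [-0.006,0,0.039],"angular": [0,0,0],"fingers": 1},{"dp": [-0.006,0,0.039],"angular": [0,0,0],"fingers": 1},{"dp": [-0.006,0,0.039],"angular": [0,0,0],"fingers": 1},{"dp": [-0.006,0,0.039],"angular": [0,0,0],"fingers": 1},{"dp": [-0.006,0,0.039],"angular": [0,0,0],"fingers": 1}]}}

```text
time: 29.4
tool_pos: [700.4, -18.7, 86.2]
tcp_rot: [-179.9, -38.9, -0.0]
ft_force: [1.7, -0.3, -5.0]
finger_gap: 20.7
grip_force: 39.7
```

Emit:
{"api": "step_arm", "payload": {"targets": [{"dp": [0,0,0],"angular": [0,0,0],"fingers": 0.5},{"dp": [0,0,0],"angular": [0,0,0],"fingers": 0.5},{"dp": [0,0,0],"angular": [0,0,0],"fingers": 0.5},{"dp": [0,0,0],"angular": [0,0,0],"fingers": 0.5},{"dp": [0,0,-0.1],"angular": [0,0,0],"fingers": 0.5},{"dp": [0,0,-0.2],"angular": [0,0,0],"fingers": 0.5},{"dp": [-0.1,0,-0.4],"angular": [0,0,0],"fingers": 0.5},{"dp": [-0.2,0,-0.6],"angular": [0,0,0],"fingers": 0.5}]}}

```text
time: 30.4
tool_pos: [593.0, -18.8, 154.8]
tcp_rot: [-179.9, -38.9, -0.0]
ft_force: [-0.0, -0.4, 0.8]
finger_gap: 42.7
grip_force: 0.0
```

Run:
```python
from h import *
st();counter();counter()
im=snapshot('wrist');cv2.imwrite('pics/w3.png',im)
for l,z in [('knob_grip',99),('near_left',27),('near_right',27),('lens_edge',190)]:
    for q in pinpoint('wrist',l)[:1]: print('w',l,round(q['conf'],2),np.round(q['at'],1),np.round(onz('wrist',q['at'],z),1))
```

```text
30.4 [-11.1 -24.4 130.8  12.   35.8  71.6] [593.  -18.8 154.8] [-179.9  -38.9   -0. ] [-0.  -0.4  0.8]
conf 0.96 yaw 0.99 mid [803.4  14.5] width 235.4
conf 0.84 yaw 1.10 mid [801.   14.3] width 235.3
w knob_grip 0.59 [255.2 142.5] [683.2 -19.7  99. ]
w near_left 0.72 [107.8 186.7] [679.1 116.1  27. ]
w near_right 0.59 [333.3 180.8] [684.4 -91.6  27. ]
w lens_edge 0.73 [196.7  17.3] [698.    8.9 190. ]
```

View pics/w3.png

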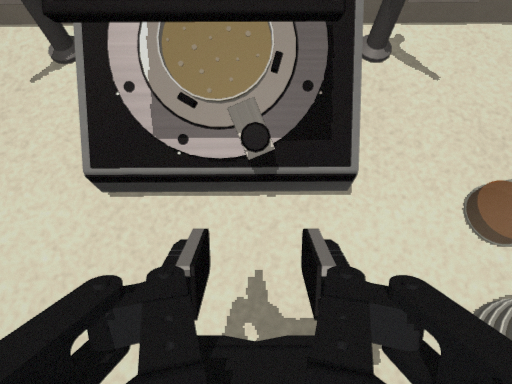

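The wrist view shows the knob at the mirrored position, (255,136), with the counter flush and centred and the fingers clear. The force as I lowered the knob fits the pin being in the hole: about 5 N of spring pull and no push-back.

```bash
python3 -c "
from bench import *
print(hand_in())"
```

```text
the job is handed in; nothing more can be done
None
```

I walked the counter back (left, right, left, right, left) until it was hard against the duct and about 10 mm off centre between the taps. I then turned the stage one hole anticlockwise, let the pin drop in and handed in at about 31 s. No verdict came back, and I judged the pin by force and camera only.

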